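# Release the filter cartridge from the spring-sleeve coupler

## Task

Free the filter cartridge from the vacuum port: push the coupler's spring sleeve down by its thumb lever, turn it anticlockwise out of its locked notch, and let it spring fully back up into the open notch, which you have to find by feel, never forcing the sleeve (no more than about 25 N). Then lift the cartridge out and stand it upright in the aluminium tray, leaving the sleeve sprung up in its open notch and the jar, the tube rack and the timer where they are.

Things in the scene. Friction and masses are not known exactly. Their poses are not given: they have to be found in the camera images.
- coupler: The fixed vacuum port: an upright round grey pump body 120 mm across and 80 mm high, on it a round dark steel flange and an aluminium housing, 94 mm diameter, its rim 120 mm above the worktop, with a blanked nipple on its side. Origin: on the coupler's upright axis, at the worktop; x points along the lever in the locked position.
- hub (a joint): Turn of sleeve and lever about the upright axis, rad, anticlockwise from above positive. 0 = locked notch (sleeve up, 0.04 rad of play); end stop at 1.85. The open notch is hidden in the housing somewhere from 0.75 to 1.45 rad, different each time, also with 0.04 rad of play either way. Turning takes 1 to 2 N at the lever.
- sleeve (a joint): How far the sleeve with its lever is pushed down, m: 0 = up, 0.012 = fully down. The spring pushes back with 6 N when up and 12 N when fully down. From about 0.009 on the sleeve can turn out of a notch; between the notches it cannot rise above about 0.008 and, let go, rides there by itself.
- thumb_pad (a point): Place to press: on top of the lever's flat plate, 82 mm out from the axis, 140 mm above the worktop when up. x points outward, y anticlockwise, z up. The plate reaches 23 mm either way along x, 20 mm to -y and 16 mm to +y. At +y stands a fin (46 mm long, 22 mm above the plate, 6 mm thick, its pushing face 16 mm from this point) for pushing the lever round.
- cartridge_center (a point): The filter cartridge, a white upright cylinder with a grey cap, 44 mm diameter, 95 mm tall, 0.11 to 0.22 kg; this point is its centre, half-way up; z points to the cap. In the coupler its foot is 100 mm above the worktop and its upper 53 mm show. The narrower foot is 34 mm across, with two lugs (52 mm over both) just above the underside. Lifts straight up.
- tray: The shallow fixed aluminium tray, 90 x 90 mm outside, walls 4 mm thick and 16 mm high; origin at the centre of its underside; the floor is 4 mm above the worktop. It stands to the left of and nearer than the coupler.
- jar: Bystander: white sample jar, 56 mm diameter, 62 mm high; origin at the centre of its underside.
- rack: Bystander: orange tube rack, 70 x 160 x 53 mm, long along its y; origin at the centre of its underside.
- timer: Bystander: pale lab timer lying flat, 62 x 66 x 21 mm; origin at the centre of its underside.
- sleeve_top (a point): Centre of the top of the steel spring sleeve that stands out of the housing round the cartridge: 72 mm across, bore 58 mm, top 142 mm above the worktop when up. The open notch cannot be seen, only felt: the sleeve springs up into it and then meets a hard stop when turned on; a sleeve held fully down passes it by. The cartridge lifts free once the sleeve has turned beyond about 0.7 rad.

How it is judged (in metres and radians):
On the way, in this order (a step that is already met when the one before it is completed fails the run):
1. the sleeve is pushed down by its lever while still at the locked notch (value of joint sleeve above 0.007 m and value of joint hub below 0.3 rad), for 0.05 s.
2. the sleeve has turned and sprung fully up into the open notch (value of joint sleeve below 0.0025 m and value of joint hub above 0.6 rad), for 0.2 s.
3. the cartridge is lifted out of the coupler (z of cartridge_center in the frame of coupler above 0.195 m), for 0.1 s.
At the end, for the whole second after the job is handed in: The cartridge stands upright (within 0.1 rad, cap up) on the tray's floor, its axis within 30 mm of the tray's centre; the sleeve is sprung up (pushed down by less than 2.5 mm) and turned more than 0.6 rad, which is the open notch (all of step 2 and horizontal distance between cartridge_center and tray below 0.03 m and z of cartridge_center in the frame of tray between 0.046 and 0.056 m and angle between cartridge_center's own z axis and vertical below 0.1 rad); the robot touches nothing.
It fails at once if a bystander (jar, rack or timer) is moved more than 30 mm (distance of any of jar, rack, timer from where it was at the start of the episode above 0.03 m).
It fails at once if the sleeve or its lever is forced, with more than 25 N (contact force between any of the fingers, the arm and sleeve above 25 N).
It also fails if it takes over 64 s, if anything falls off the work surface, if the arm or the gripper's body presses on something with over 40 N, if the wrist force passes 120 N, or if a joint passes its speed limit or range.

## Robot

A 6-joint arm with a two-finger parallel gripper is mounted at the origin on a cart in front of the work surface, level with it; the furniture and walls round the work are solid. World frame = base frame: x ahead of the robot, y to its left, z up, the work surface at z = 0. Lengths are in mm, angles in rad, forces in N, time in s.
With the tool pointing down it reaches from about 275 to 825 mm from the base axis. Payload 4.9 kg.
Tool frame: the origin (TCP) lies at the very end of the fingers, on their centre line; the grasp point (between the pads) lies 19 mm behind it; z points along the fingers, y is the direction in which the jaws open and shut (so a half turn about z gives the same grasp; the last joint's range is limited). The gripper opens to 85 mm and grips with 20 to 120 N. Pads are 22 mm wide; open, the fingers measure 114 mm over their backs; the gripper's body (76 mm by 85 mm) begins 54 mm behind the grasp point. The pads swing forward as they close: fully open they stand 13 mm farther back than shut.
Start: joints at [1.007, 0.326, -0.193, 1.052, 0, 1.437], TCP at [229.176, 499.997, 231.281] pointing down, gripper open.
Joint ranges: [-2.65, 2.65], [-0.97, 1.79], [-1.3, 1.35], [-1.93, 2.1], [-1.47, 1.37], [-3.14, 3.14]. Speed limits (rad/s): [2.57, 2.57, 3.14, 3.14, 3.14, 3.14].

## Interface

Orientations are given as [roll, pitch, yaw] about the fixed x, y, z axes, in that order (R = Rz(yaw) Ry(pitch) Rx(roll)).
In Python, from bench import bot, solve_ik, imaging gives the robot as it stands. Calls block until the motion is done:
- bot.move_ptp(position, orientation): joint-space move of the TCP to a pose.
- bot.movel(position, rot=None, max_speed=150, threshold=None): straight line of the TCP; rot=None keeps the orientation; max_speed is the mean speed in mm/s. With threshold (N) it stops when the force on the tool has changed by that much, and returns True; else False.
- bot.move_j(angles): joint-space move.
- bot.grip(opening, effort=None): opening from 0.0 (shut) to 1.0 (fully open); effort is the grip in N (None keeps the last); returns when the fingers have stopped.
- bot.dwell(seconds).
- solve_ik(position, orientation): joint angles nearest the present ones, or None.
- bot.get_state(): the state.
- imaging.capture(name): name is "side" or "top"; returns the picture (400x640x3 uint8, blue, green, red); there is no depth.
- imaging.camera_model(name): a dict with "K" (3x3 intrinsics, pixels), "position" and "rotation" of the camera in the world. Camera axes: x right, y up, looking along -z (the intrinsics and any distortion apply to the point x, -y, -z); pixel columns grow to the right and rows downward; lengths in mm; the calibration is good to about 2 mm. A picture is of the moment at which its call begins. camera_model takes no time and is no camera call.
A pose or a line that the arm cannot do raises bot.IKError and nothing moves.
- bot.sign_off(): hands the job in, once; it reports no verdict.
The state is a dict: "t": time; "qpos": joint angles; "joint_velocities": joint speeds; "effort": joint torques, N m; "tcp_pos": TCP position; "orientation": TCP orientation; "contact_force": force on the tool from outside, world axes, zero at the start; "wrist_torque": the same for the moment, N m; "opening": opening from 0.0 (shut) to 1.0 (fully open).
Only numpy, scipy, OpenCV 4.12 (cv2) and the standard library are available. Lean on these libraries where they do the work, as an engineer would, in place of code of your own. Each camera call takes 0.05 s, during which the arm holds its last target.

## Working session

There is one attempt and no reset: what is moved stays moved. The work goes in short steps, each a Python script; the robot and the scene stay as the last script left them, time stands still between calls to the robot, and variables do not carry over. Pictures are saved under pics/ and viewed, and the job is handed in when it is done.

```bash
ls; mkdir -p pics
python3 - <<'E'
from bench import bot, imaging
import cv2
for n in("side","top"):
    cv2.imwrite(f"pics/{n}0.png",imaging.capture(n)); m=imaging.camera_model(n); print(n,m)
s=bot.get_state();print(s)
E
```

```text
pics
side {'K': array([[514.07986028,   0.        , 311.71159261],
       [  0.        , 514.07986028, 195.75323282],
       [  0.        ,   0.        ,   1.        ]]), 'position': array([ 402.13100152, 1288.82088195,  641.22717445]), 'rotation': array([ 1.1286558 , -0.02504719, -2.94819096])}
top {'K': array([[515.37772377,   0.        , 326.7068108 ],
       [  0.        , 515.37772377, 202.19124044],
       [  0.        ,   0.        ,   1.        ]]), 'position': array([ 532.64072683,  193.76929429, 1157.8469711 ]), 'rotation': array([ 0.07017209,  0.01816858, -1.56457749])}
{'t': 0.1, 'qpos': array([ 1.00684103e+00,  3.26878439e-01, -1.93501354e-01,  1.05202834e+00,
        1.40462728e-05,  1.43662368e+00]), 'joint_velocities': array([-0.00107641, -0.00185062,  0.0006655 ,  0.00095617, -0.00029174,
        0.00040038]), 'effort': array([ 1.87595724e-04, -4.44237900e+01,  2.63038301e+01,  7.86842866e-03,
       -1.55584644e-04, -4.46451708e-06]), 'tcp_pos': array([228.84970177, 499.53122859, 230.56880322]), 'orientation': array([-3.13999721e+00, -2.29531638e-04,  2.71180981e+00]), 'contact_force': array([-0.18884737,  0.38434557, -0.0869607 ]), 'wrist_torque': array([ 0.02463128,  0.01152201, -0.00907625]), 'opening': 1.0011425205627709}
```

View pics/side0.png

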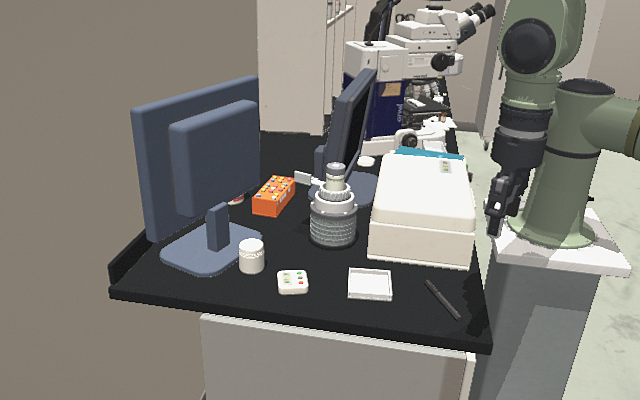

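View pics/top0.png

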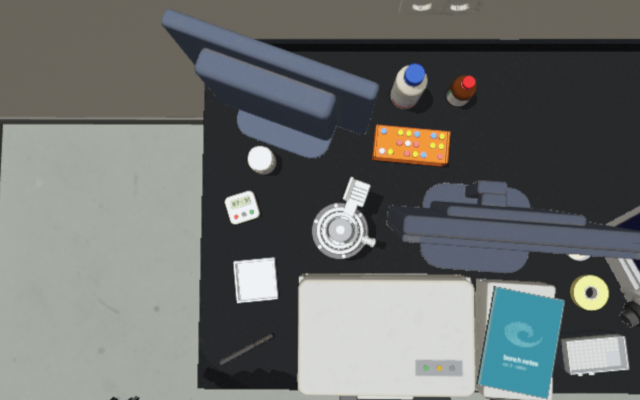

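```bash
cat > h.py <<'E'
import numpy as np, cv2
from scipy.spatial.transform import Rotation as Ro
from bench import imaging
def cam(n):
    m=imaging.camera_model(n); return m['K'],np.array(m['position']),Ro.from_euler('xyz',m['rotation']).as_matrix()
def ray(n,uv):
    K,p,R=cam(n); d=np.linalg.inv(K)@np.array([uv[0],uv[1],1.]); return p,R@np.array([d[0],-d[1],-d[2]])
def onz(n,uv,z):
    p,d=ray(n,uv); return p+d*(z-p[2])/d[2]
def proj(n,P):
    K,p,R=cam(n); c=R.T@(np.array(P,float)-p); q=K@np.array([c[0],-c[1],-c[2]]); return q[:2]/q[2]
E
python3 - <<'E'
import cv2
from h import *
print(imaging.camera_model('top').keys())
t=cv2.imread('pics/top0.png'); s=cv2.imread('pics/side0.png')
cv2.imwrite('pics/tc0.png',cv2.resize(t[160:310,220:400],None,fx=4,fy=4,interpolation=cv2.INTER_CUBIC))
cv2.imwrite('pics/sc0.png',cv2.resize(s[140:310,230:420],None,fx=3.5,fy=3.5,interpolation=cv2.INTER_CUBIC))
print(proj('side',[0,0,0]),proj('side',[229,500,231]))
# white tray
E
```

```text
dict_keys(['K', 'position', 'rotation'])
[549.33628853 228.3258116 ] [500.21750424 232.68270729]
```

View pics/tc0.png

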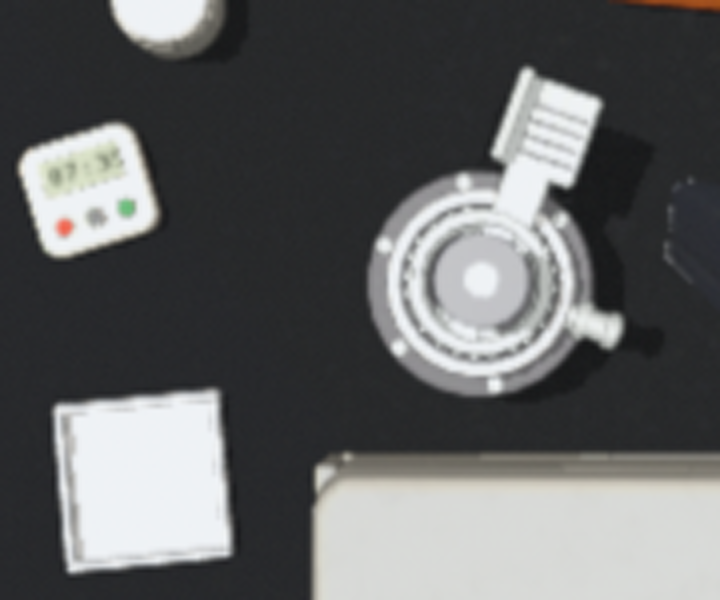

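View pics/sc0.png

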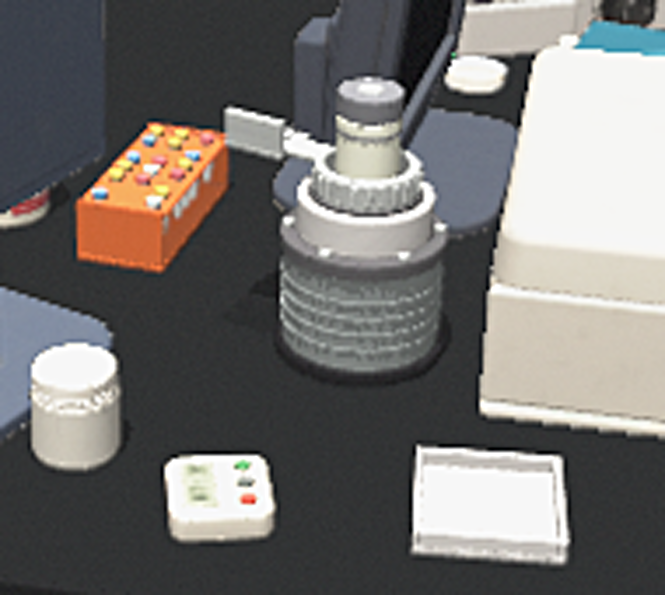

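```bash
cat > m.py <<'E'
from h import *
f=lambda U,V:((U+.5)/4-.5+220,(V+.5)/4-.5+160)
print('cap',onz('top',f(482,281),195),'housing',onz('top',f(481,283),120),'flange?',onz('top',f(481,283),85))
t=cv2.imread('pics/top0.png')
for z,c in((162,[(534,74),(502,158),(522,68),(494,152)]),(140,[(603,100),(570,186),(520,225),(548,185)])):
    for p in c: print(z,p,onz('top',f(*p),z).round(1))
g=cv2.cvtColor(t,cv2.COLOR_BGR2GRAY)
def blob(x0,y0,x1,y1,th=150):
    m=(g[y0:y1,x0:x1]>th).astype('uint8'); cs,_=cv2.findContours(m,0,2); c=max(cs,key=cv2.contourArea); r=cv2.minAreaRect(c)
    return (r[0][0]+x0,r[0][1]+y0),r[1],r[2]
for n,b,z in(('tray',(228,250,284,308),16),('timer',(220,186,262,228),21),('jar',(245,143,280,178),62)):
    c,s,a=blob(*b); print(n,c,s,a,onz('top',c,z))
# instrument box corner
print('box edge', onz('top',f(313,455),0), onz('top',f(313,480),100))
s=cv2.imread('pics/side0.png')
k=lambda U,V:((U+.5)/3.5-.5+230,(V+.5)/3.5-.5+140)
# box near-left top corner in side: crop (487,280)
for p in [(487,280),(482,410),(530,45)]:
    print('side',p,onz('side',k(*p),0))
for P in ([425,160,195],):print(proj('side',P))
E
python3 m.py
```

```text
cap [548.57870558 186.33165022 195.        ] housing [548.81332428 186.25032774 120.        ] flange? [549.35872348 185.99676066  85.        ]
162 (534, 74) [649.6 161.3 162. ]
162 (502, 158) [608.7 176.7 162. ]
162 (522, 68) [652.5 167.1 162. ]
162 (494, 152) [611.6 180.5 162. ]
140 (603, 100) [639.4 126.4 140. ]
140 (570, 186) [596.6 142.6 140. ]
140 (520, 225) [577.2 167.3 140. ]
140 (548, 185) [597.1 153.5 140. ]
tray (255.11065483093262, 279.71721267700195) (41.8275146484375, 41.37483596801758) 84.80557250976562 [440.74182601 371.74911104  16.        ]
timer (241.6513786315918, 207.00458908081055) (28.16009521484375, 29.979963302612305) 73.3007583618164 [600.80137964 403.44219667  21.        ]
jar (260.0, 158.0) (24.0, 24.0) 90.0 [704.08389857 358.18895641  62.        ]
box edge [454.23545037 278.71731917   0.        ] [448.35832973 271.25225905 100.        ]
side (487, 280) [470.00708563  65.18349305   0.        ]
side (482, 410) [455.86680889 252.22425559   0.        ]
side (530, 45) [ 475.07270813 -459.8262378     0.        ]
[390.34748775 166.45902599]
```

```bash
cat > tri.py <<'E'
from h import *
def tri(a,b):
    p,d=ray('top',a);q,e=ray('side',b); d/=np.linalg.norm(d);e/=np.linalg.norm(e)
    A=np.c_[d,-e]; s=np.linalg.lstsq(A,q-p,rcond=None)[0]; X,Y=p+d*s[0],q+e*s[1]; return ((X+Y)/2).round(),np.linalg.norm(X-Y).round(1)
E
python3 - <<'E'
from tri import *
t=cv2.imread('pics/top0.png'); s=cv2.imread('pics/side0.png')
cv2.imwrite('pics/tc1.png',cv2.resize(t[0:300,150:450],None,fx=2,fy=2))
cv2.imwrite('pics/sc1.png',cv2.resize(s[50:260,120:400],None,fx=2.8,fy=2.8))
print('Lmon corner', tri((378,86),(258,77)), tri((165,12),(134,108)))
print('Rmon', tri((390,210),(376,71)),tri((390,228),(358,66)))
print('box', tri((300,278),(369,236)))
for z in (60,100,150):print(onz('top',(299,282),z))
for P in ([625,156,140],[548.7,186.2,195],[548.7,186.2,120],[440.7,371.7,16]):print(proj('side',P),proj('top',P))
E
```

```text
Lmon corner (array([759., 129., 377.]), np.float64(16.7)) (array([883., 463., 380.]), np.float64(0.6))
Rmon (array([527., 113., 405.]), np.float64(96.0)) (array([534., 115., 412.]), np.float64(28.4))
box (array([452., 270.,  66.]), np.float64(6.1))
[440.20735404 271.74962245  60.        ]
[443.5751594  268.90841306 100.        ]
[447.78491609 265.35690131 150.        ]
[306.17790273 178.94272645] [355.39423312 191.79691428]
[336.18315245 165.5082691 ] [340.1958878  229.81030567]
[334.75653152 194.68780557] [339.89979151 230.43159478]
[369.63726176 280.61927826] [255.13257684 279.73651797]
```

View pics/tc1.png

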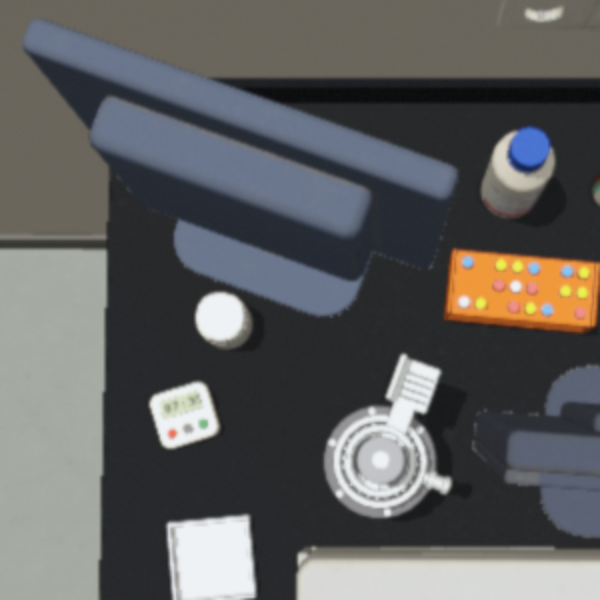

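View pics/sc1.png

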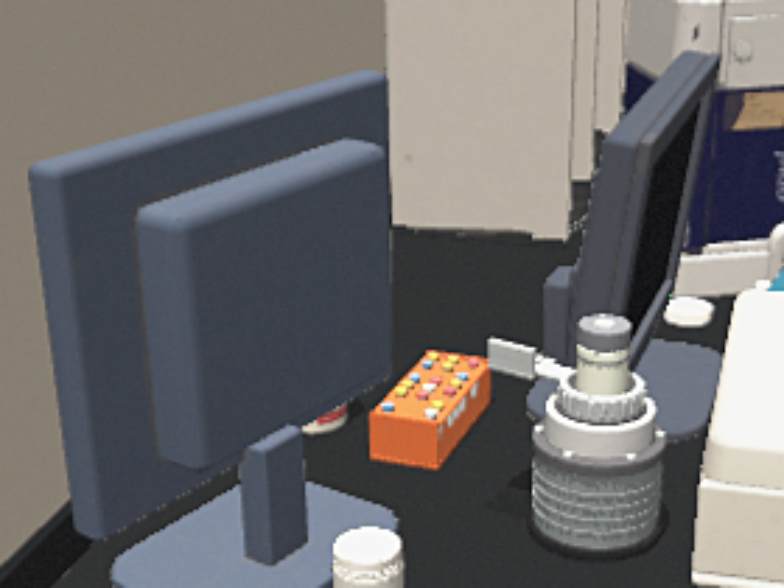

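Run:
```python
from tri import *
for a in((405,216),(403,226),(404,236)):
  for b in((342,99),(348,103),(336,97)): print(a,b,tri(a,b))
print('Lmon mid', tri((335,100),(256,101)),tri((378,86),(257,77)))
from bench import bot,solve_ik
for p in ([625,156,145],[588,258,145],[548,186,220],[441,372,100]):
  for yaw in np.arange(-3.1,3.2,.52):
    q=solve_ik(p,[np.pi,0,yaw]); print(p,round(yaw,2),None if q is None else np.round(q,2))
```

```text
(405, 216) (342, 99) (array([563.,  82., 325.]), np.float64(13.0))
(405, 216) (348, 103) (array([556.,  80., 316.]), np.float64(28.2))
(405, 216) (336, 97) (array([570.,  84., 329.]), np.float64(1.7))
(403, 226) (342, 99) (array([554.,  86., 326.]), np.float64(2.6))
(403, 226) (348, 103) (array([547.,  84., 317.]), np.float64(12.4))
(403, 226) (336, 97) (array([562.,  88., 331.]), np.float64(17.1))
(404, 236) (342, 99) (array([546.,  86., 327.]), np.float64(18.7))
(404, 236) (348, 103) (array([539.,  84., 317.]), np.float64(3.9))
(404, 236) (336, 97) (array([554.,  88., 331.]), np.float64(33.1))
Lmon mid (array([746., 195., 337.]), np.float64(19.3)) (array([760., 129., 376.]), np.float64(14.4))
[625, 156, 145] -3.1 [ 0.13  0.56 -0.05  0.96  0.    0.09]
[625, 156, 145] -2.58 [ 0.13  0.56 -0.05  0.96  0.   -0.43]
[625, 156, 145] -2.06 [ 0.13  0.56 -0.05  0.96  0.   -0.95]
[625, 156, 145] -1.54 [ 0.13  0.56 -0.05  0.96  0.   -1.47]
[625, 156, 145] -1.02 [ 0.13  0.56 -0.05  0.96  0.   -1.99]
[625, 156, 145] -0.5 [ 0.13  0.56 -0.05  0.96  0.   -2.51]
[625, 156, 145] 0.02 [ 0.13  0.56 -0.0
[... 1983 characters left out ...]
 100] -2.58 [ 0.57  0.49 -0.3   0.78  0.    0.01]
[441, 372, 100] -2.06 [ 0.57  0.49 -0.3   0.78  0.   -0.51]
[441, 372, 100] -1.54 [ 0.57  0.49 -0.3   0.78  0.   -1.03]
[441, 372, 100] -1.02 [ 0.57  0.49 -0.3   0.78  0.   -1.55]
[441, 372, 100] -0.5 [ 0.57  0.49 -0.3   0.78  0.   -2.07]
[441, 372, 100] 0.02 [ 0.57  0.49 -0.3   0.78  0.   -2.59]
[441, 372, 100] 0.54 [ 0.57  0.49 -0.3   0.78  0.   -3.11]
[441, 372, 100] 1.06 [ 0.57  0.49 -0.3   0.78  0.    2.65]
[441, 372, 100] 1.58 [ 0.57  0.49 -0.3   0.78  0.    2.13]
[441, 372, 100] 2.1 [ 0.57  0.49 -0.3   0.78  0.    1.61]
[441, 372, 100] 2.62 [ 0.57  0.49 -0.3   0.78  0.    1.09]
[441, 372, 100] 3.14 [ 0.57  0.49 -0.3   0.78  0.    0.57]
```

```bash
cat > c.py <<'E'
from h import *
from bench import bot, solve_ik
C=np.array([548.7,186.2]); PHI=-0.385; RP=82.
def pose(h,z,dr=0.,dt=0.):   # hub angle h, offset radial/tangential mm
    a=PHI+h; r=np.array([np.cos(a),np.sin(a)]); t=np.array([-r[1],r[0]])
    p=C+r*(RP+dr)+t*dt
    return [p[0],p[1],z],[np.pi,0,a+np.pi/2]
def st(m=''):
    s=bot.get_state(); a=np.arctan2(*(s['tcp_pos'][:2]-C)[::-1])-PHI
    print(m,'t%.2f'%s['t'],'tcp',s['tcp_pos'].round(1),'h%.3f r%.1f'%(a,np.hypot(*(s['tcp_pos'][:2]-C))),'F',s['contact_force'].round(1),'op%.2f'%s['opening'],flush=True); return s
def pic(n,f,box=None,k=1):
    i=imaging.capture(n)
    if box: i=cv2.resize(i[box[1]:box[3],box[0]:box[2]],None,fx=k,fy=k,interpolation=cv2.INTER_CUBIC)
    cv2.imwrite('pics/'+f,i)
E
python3 - <<'E'
from c import *
bot.grip(0.0,20)
st('shut')
p,r=pose(0,235,0,-1); bot.move_ptp(p,r); st('above')
p,r=pose(0,165,0,-1); bot.movel(p,r); st('near')
pic('top','t1.png',(290,160,410,260),6); pic('side','s1.png',(240,110,400,230),5)
E
```

```text
shut t0.87 tcp [229.2 500.  231.3] h2.750 r447.9 F [-0.2 -0.6  0.1] op-0.00
above t2.77 tcp [623.8 155.6 235.1] h-0.001 r81.1 F [-0.3  0.1 -0.7] op-0.00
near t3.38 tcp [624.5 155.  165.6] h-0.005 r82.0 F [ 0.9 -0.  -0.2] op0.00
```

View pics/t1.png

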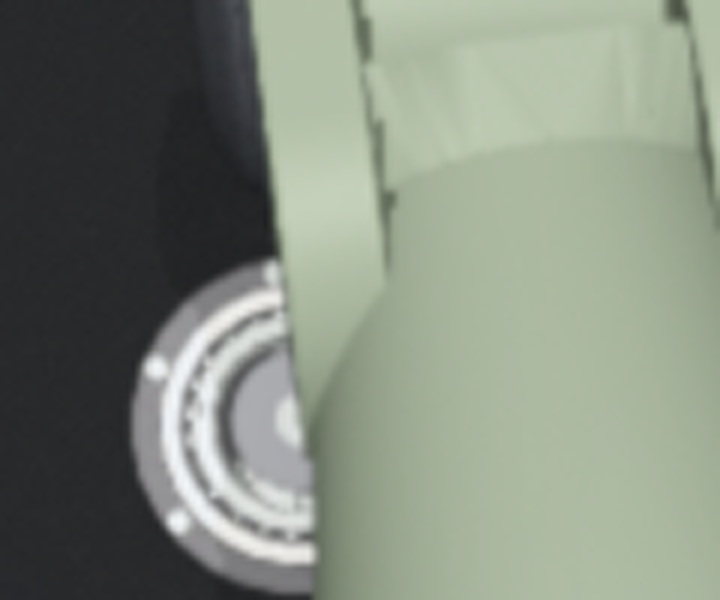

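View pics/s1.png

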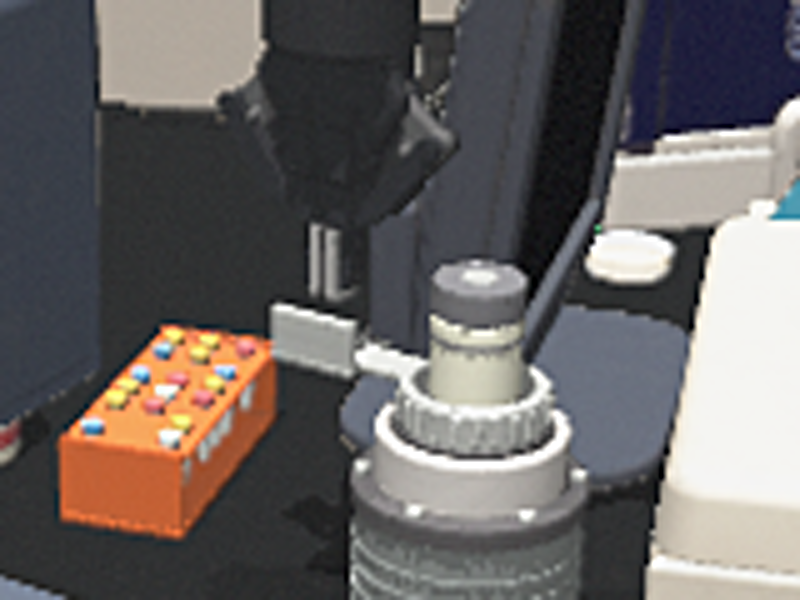

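Run:
```python
from c import *
b=st('0')['contact_force']
p,r=pose(0,147,0,-1); print(bot.movel(p,r,max_speed=60,threshold=6)); st('1')
p,r=pose(0,134,0,-1); print(bot.movel(p,r,max_speed=15,threshold=4)); s=st('2')
```

```text
0 t3.48 tcp [625.3 154.9 166.6] h-0.003 r82.7 F [0.3 0.5 1.4] op0.00
False
1 t3.93 tcp [623.9 154.4 146.4] h-0.015 r81.6 F [-0.3 -0.3 -0.5] op0.00
True
2 t4.53 tcp [624.5 154.5 138.7] h-0.011 r82.2 F [-1.1 -0.3  5. ] op0.00
```

Run:
```python
from c import *
for z in (136,133,131,129.5,128.5):
    p,r=pose(0,z,0,-1); k=bot.movel(p,r,max_speed=15,threshold=9); s=st(f'{z} {k}')
    if k or s['contact_force'][2]>15: break
```

```text
136 False t4.83 tcp [624.6 154.6 136.8] h-0.010 r82.2 F [-1.1 -0.1  7.1] op0.00
133 False t5.18 tcp [624.6 154.6 134. ] h-0.009 r82.2 F [-0.9  0.7  6.9] op0.00
131 False t5.47 tcp [624.7 154.7 132.2] h-0.008 r82.3 F [-0.7  0.3  8.7] op0.00
129.5 False t5.72 tcp [624.8 154.7 130.9] h-0.007 r82.3 F [-2.1  0.4  8.5] op0.00
128.5 False t5.97 tcp [624.8 154.8 130. ] h-0.007 r82.3 F [-3.2  0.3  8. ] op-0.00
```

Run:
```python
from c import *
p,r=pose(0,127.7,0,-1); k=bot.movel(p,r,max_speed=15,threshold=9); s=st(f'd {k}')
b=s['contact_force']
for h in (0.05,0.1,.15,.2,.26,.32):
    p,r=pose(h,127.7,0,-1); k=bot.movel(p,r,max_speed=25,threshold=6); s=st(f'{h} {k}')
    if k or np.linalg.norm((s['contact_force']-b)[:2])>9 or s['contact_force'][2]>18: break
```

```text
d False t6.22 tcp [624.8 154.8 129.3] h-0.006 r82.3 F [-2.4  0.7  9.7] op0.00
0.05 False t6.53 tcp [626.4 158.9 129.4] h0.048 r82.4 F [-2.1  1.3  9. ] op0.00
0.1 False t6.85 tcp [627.7 162.8 129.3] h0.097 r82.4 F [-2.6  1.2  9.9] op-0.00
0.15 False t7.17 tcp [628.8 166.8 129.4] h0.147 r82.4 F [-2.   1.   8.3] op0.00
0.2 False t7.48 tcp [629.7 170.8 129.4] h0.197 r82.4 F [-2.6  1.1  8.9] op-0.00
0.26 False t7.83 tcp [630.5 175.6 129.4] h0.256 r82.4 F [-2.3  0.4  9.6] op0.00
0.32 False t8.18 tcp [631.  180.4 129.3] h0.315 r82.5 F [-1.8 -0.1  9.1] op0.00
```

Run:
```python
from c import *
pic('side','s2.png',(240,110,400,230),5)
```

```text
(no output)
```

View pics/s2.png

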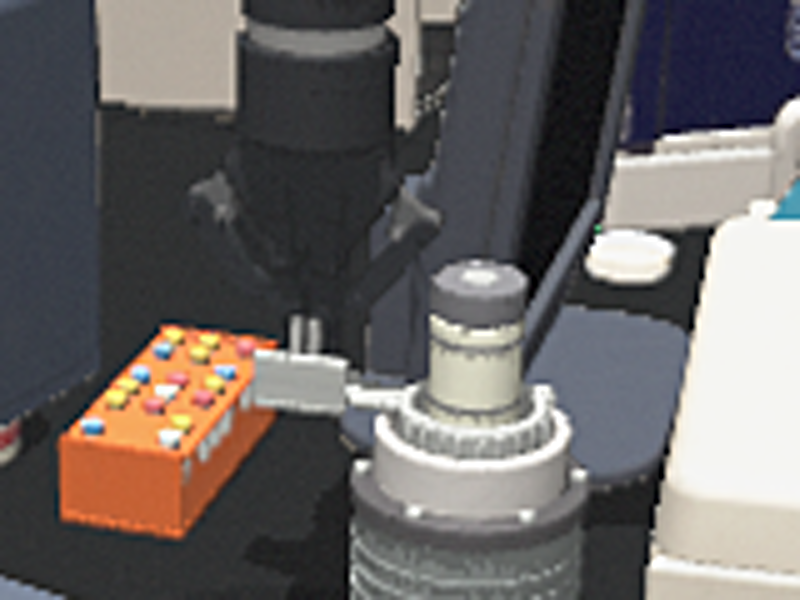

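Run:
```python
from c import *
p,r=pose(.32,143.5,0,-1); bot.movel(p,r,max_speed=40); s=st('up'); s=st('up'); b=s['contact_force']
for h in np.arange(.38,1.60,.06):
    p,r=pose(h,143.5,0,-1); k=bot.movel(p,r,max_speed=22,threshold=4); s=st(f'{h:.2f} {k}')
    a=PHI+h; ft=(s['contact_force']-b)@[-np.sin(a),np.cos(a),0]; print('   ft %.1f'%ft)
    if k or ft<-4.5: break
pic('side','s3.png',(240,110,400,230),5)
```

```text
up t8.78 tcp [630.3 179.8 143.2] h0.307 r81.8 F [ 0.7  0.5 -0.2] op0.00
up t8.78 tcp [630.3 179.8 143.2] h0.307 r81.8 F [ 0.7  0.5 -0.2] op0.00
0.38 False t9.15 tcp [630.4 184.7 143.1] h0.367 r81.7 F [ 0.2  0.1 -0.6] op0.00
   ft -0.4
0.44 False t9.53 tcp [630.4 189.3 143.1] h0.422 r81.7 F [-0.5 -3.2 -2. ] op0.00
   ft -3.5
0.50 False t9.90 tcp [630.1 194.6 143.4] h0.488 r81.8 F [-0.5 -1.5 -1.6] op-0.00
   ft -1.8
0.56 False t10.28 tcp [629.5 199.6 143.5] h0.550 r81.9 F [-0.7 -2.3 -0.7] op-0.01
   ft -2.5
0.62 False t10.65 tcp [628.7 204.5 143.6] h0.610 r82.0 F [-1.2 -3.5 -1.4] op0.00
   ft -3.4
0.68 False t11.03 tcp [627.5 209.4 143.7] h0.671 r82.1 F [-0.3 -1.4  0.2] op-0.00
   ft -1.5
0.74 False t11.40 tcp [626.1 214.  143.7] h0.730 r82.2 F [-0.2 -2.5  0.5] op-0.00
   ft -2.5
0.80 False t11.78 tcp [624.3 218.6 143.7] h0.790 r82.2 F [ 0.  -2.6  1.5] op0.00
   ft -2.5
0.86 False t12.15 tcp [622.2 223.2 143.6] h0.852 r82.3 F [ 0.2 -0.   0.7] op-0.00
   ft -0.2
0.92 False t12.53 tcp [619.8 227.4 143.5] h0.910 r82.2 F [ 0.9 -0.4  0.4] op0.00
   ft -0.9
0.98 False t12.90 tcp [616.8 231.6 143.3] h0.973 r81.8 F [0.1 0.4 0.1] op-0.00
   ft 0.3
1.04 False t13.28 tcp [614.2 235.5 143.4] h1.030 r82.0 F [ 0.7  0.2 -0.7] op-0.00
   ft -0.2
1.10 False t13.65 tcp [611.2 239.3 143.5] h1.089 r82.0 F [-0.5 -0.2 -0.3] op0.00
   ft 0.3
1.16 True t13.92 tcp [609.6 241.4 143.5] h1.121 r82.2 F [ 1.6 -1.3  1.2] op0.00
   ft -1.9
```

View pics/s3.png

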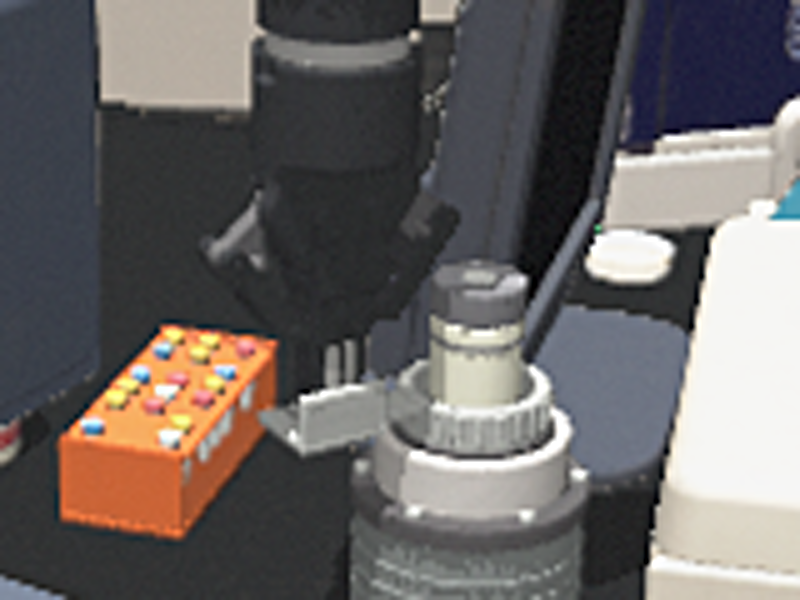

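Run:
```python
from c import *
for i in range(3): bot.dwell(.05); s=st('hold')
for h in np.arange(1.13,1.25,.02):
    p,r=pose(h,143.5,0,-1); k=bot.movel(p,r,max_speed=10,threshold=5); s=st(f'{h:.2f} {k}')
    a=PHI+h; ft=s['contact_force']@[-np.sin(a),np.cos(a),0]; print('   ft %.1f'%ft)
    if k or ft<-6: break
pic('side','s4.png',(240,110,400,230),5)
```

```text
hold t14.02 tcp [609.5 241.3 143.2] h1.122 r82.1 F [ 2.  -1.4  2.8] op-0.00
hold t14.07 tcp [609.4 241.3 143.1] h1.122 r82.0 F [ 2.8 -1.   2.9] op-0.00
hold t14.12 tcp [609.4 241.3 143.1] h1.122 r82.0 F [ 4.  -2.2  2.1] op-0.01
1.13 False t14.43 tcp [609.4 240.9 143.1] h1.118 r81.7 F [ 1.7 -1.  -0.4] op0.00
   ft -1.8
1.15 False t14.74 tcp [608.9 241.5 143.2] h1.128 r81.8 F [ 3.2 -3.8 -1.1] op-0.00
   ft -5.0
1.17 False t15.06 tcp [608.6 242.  143.3] h1.135 r81.9 F [ 5.9 -5.5 -2.8] op0.00
   ft -8.1
```

View pics/s4.png

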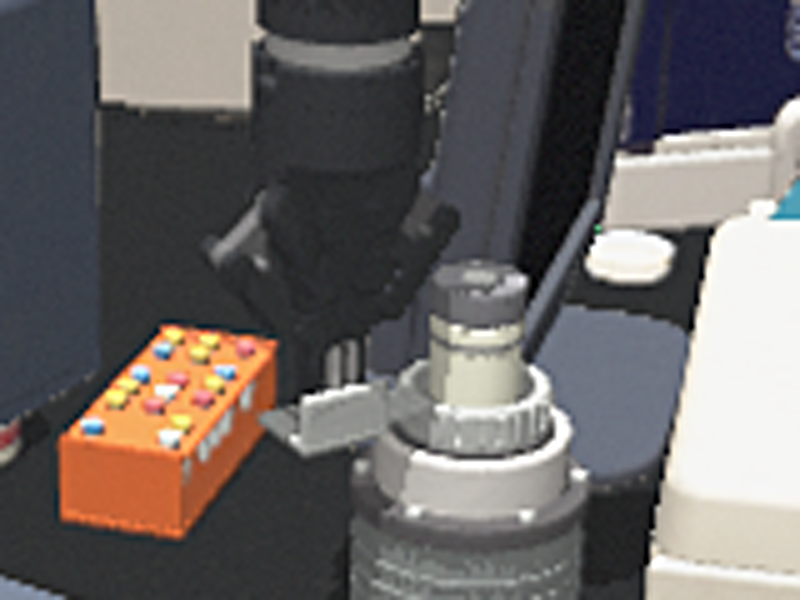

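Run:
```python
from c import *
p,r=pose(1.06,143.5,0,-1); bot.movel(p,r,max_speed=40); st('back')
p,r=pose(1.06,240,0,-1); bot.movel(p,r,max_speed=200); st('up')
bot.grip(1.0)
# jaws perpendicular to lever: lever hub ~1.07
p,r=[C[0]-250,C[1]+150,260],pose(1.06,0)[1]
bot.move_ptp([400,330,260],[np.pi,0,pose(1.06,0)[1][2]+np.pi/2]); st('away')
pic('side','s5.png',(240,110,400,230),5); pic('top','t5.png',(290,160,410,260),6)
```

```text
back t15.48 tcp [612.5 237.1 143.1] h1.058 r81.6 F [-0.2 -0.1  0.5] op0.00
up t16.12 tcp [612.7 236.8 239.1] h1.054 r81.6 F [-0.1  0.2  0.6] op0.00
away t18.07 tcp [400.6 330.  260.2] h2.756 r206.4 F [ 0.6 -0.   0.6] op1.00
```

View pics/s5.png

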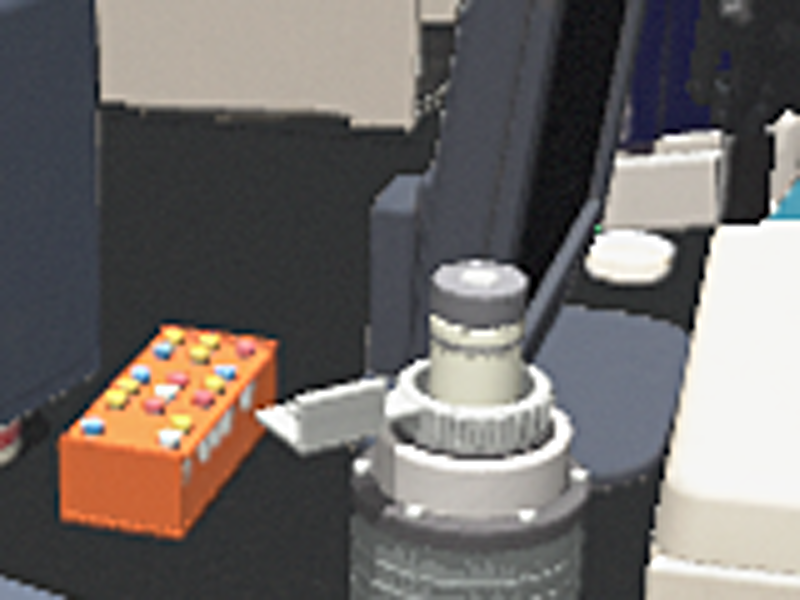

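View pics/t5.png

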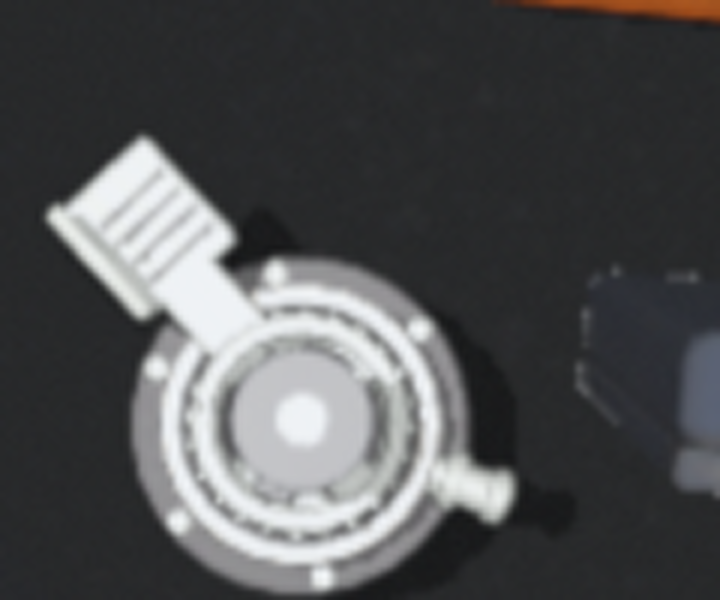

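Run:
```python
import cv2
a=[cv2.imread(f'pics/{n}.png')[330:480,400:560] for n in('s1','s2','s5')]
cv2.imwrite('pics/cmp.png',cv2.resize(cv2.hconcat(a),None,fx=1.6,fy=1.6))
```

```text
(no output)
```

View pics/cmp.png

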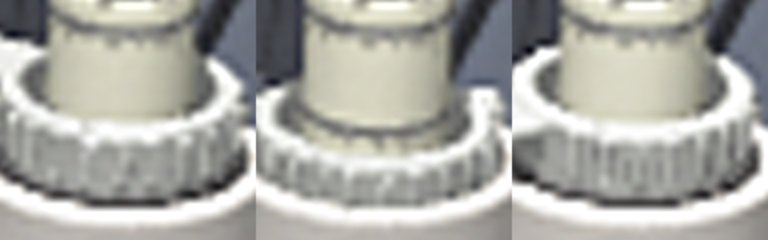

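Run:
```python
from c import *
yaw=pose(1.08,0)[1][2]+np.pi/2-2*np.pi; o=[np.pi,0,yaw]
bot.move_ptp([C[0],C[1],235],o); st('above')
print(bot.movel([C[0],C[1],154],o,max_speed=100,threshold=8)); st('down')
bot.grip(0.0,40); st('grip')
pic('side','s6.png',(240,110,400,230),5)
```

```text
above t19.01 tcp [548.1 186.7 234.9] h2.868 r0.7 F [ 0.  -0.4 -0.1] op0.99
False
down t19.97 tcp [549.1 186.5 154.7] h0.990 r0.5 F [0.1 0.  0.7] op1.00
grip t20.43 tcp [549.1 186.3 154.6] h0.514 r0.4 F [ 0.8 -0.5  3.5] op0.51
```

View pics/s6.png

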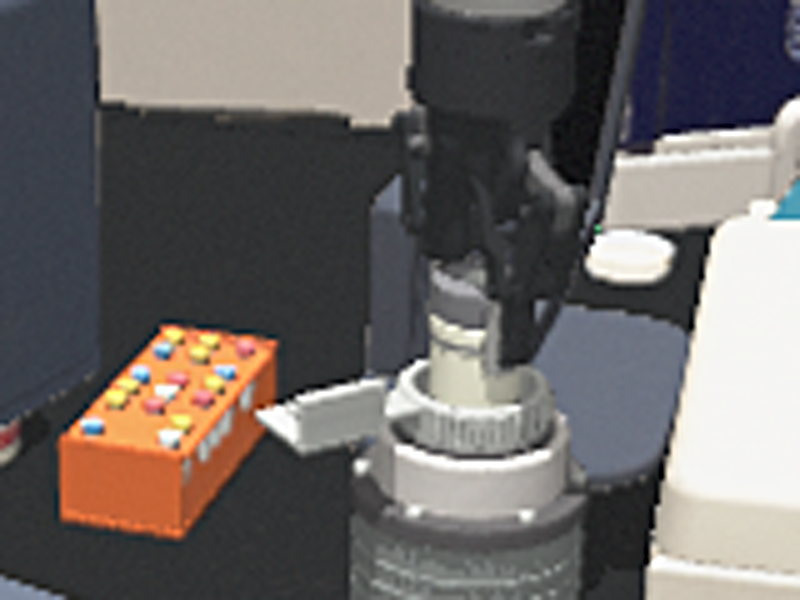

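Gripped at opening 0.51 (43 mm), with the fingers clear of the sleeve. Next is the lift.

Run:
```python
from c import *
print(bot.movel([549.1,186.3,170],None,max_speed=50,threshold=15)); st('l1')
print(bot.movel([549,186.3,245],None,max_speed=100,threshold=15)); st('l2')
pic('side','s7.png',(240,60,400,230),4)
```

```text
False
l1 t20.94 tcp [549.2 186.3 170.2] h0.648 r0.6 F [ 1.  -0.8 -1.4] op0.52
False
l2 t21.84 tcp [548.5 186.2 244.3] h3.503 r0.2 F [ 0.6 -0.5 -1.2] op0.51
```

View pics/s7.png

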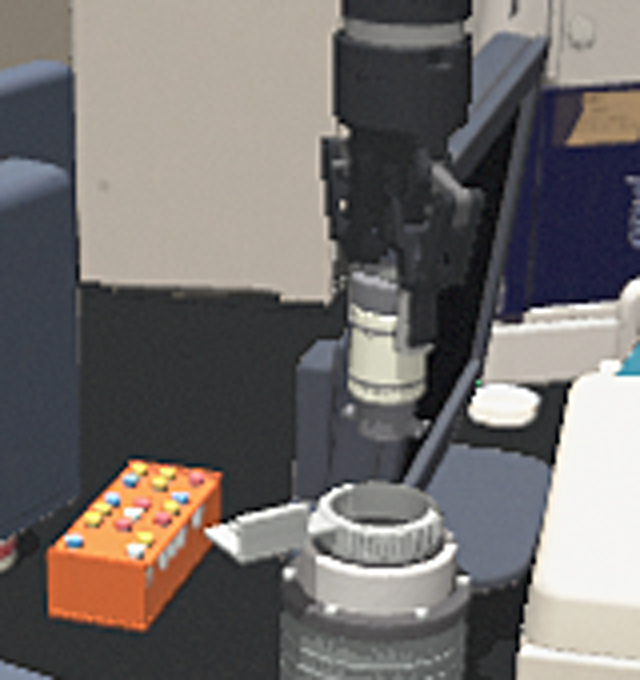

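Run:
```python
from c import *
T=[440.7,371.7]
bot.movel([*T,240],None,max_speed=150); st('over')
print(bot.movel([*T,72],None,max_speed=120,threshold=12)); st('d')
print(bot.movel([*T,54],None,max_speed=12,threshold=4)); st('touch')
pic('side','s8.png',(290,180,450,310),5)
```

```text
over t23.48 tcp [441.1 371.1 240. ] h2.483 r213.9 F [-0.1  0.2 -0.9] op0.52
False
d t25.02 tcp [441.2 372.   72.7] h2.480 r214.7 F [ 0.  -0.3 -2.1] op0.52
True
touch t26.07 tcp [440.7 371.7  58.6] h2.483 r214.6 F [-0.5  0.6  4. ] op0.51
```

View pics/s8.png

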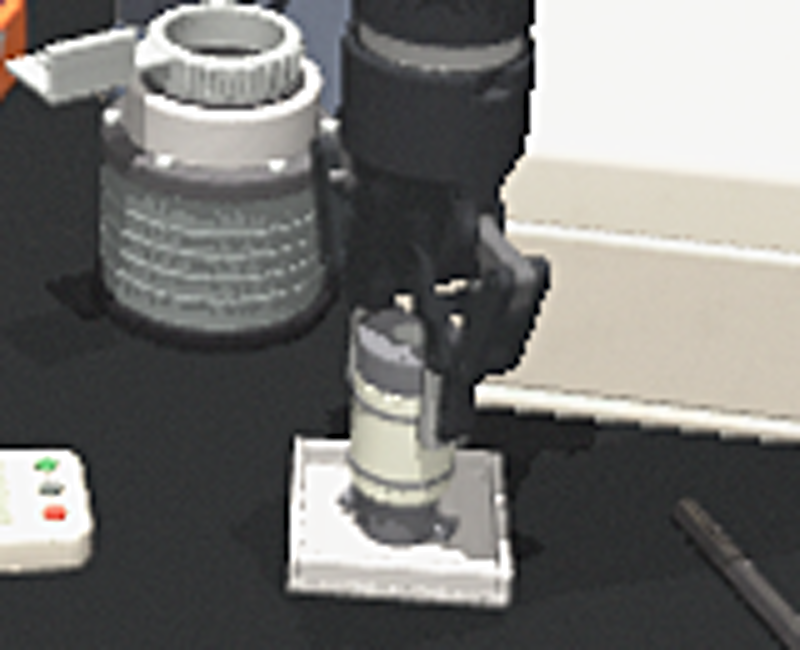

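Run:
```python
from c import *
bot.grip(0.8); st('open'); bot.grip(1.0)
bot.movel([440.7,371.7,200],None,max_speed=100); st('up')
bot.move_ptp([260,480,240],[np.pi,0,2.71]); bot.dwell(.3); st('away')
pic('side','s9.png',(230,140,420,310),4); pic('top','t9.png',(220,120,420,310),3)
```

```text
open t26.48 tcp [439.7 371.   57.4] h2.489 r214.6 F [0.  0.3 0.2] op0.80
up t28.38 tcp [440.3 371.5 199.3] h2.485 r214.6 F [-0.6 -0.1  0.5] op1.00
away t30.02 tcp [260.4 479.8 239.9] h2.732 r411.5 F [0.1 0.1 0.3] op1.00
```

View pics/s9.png

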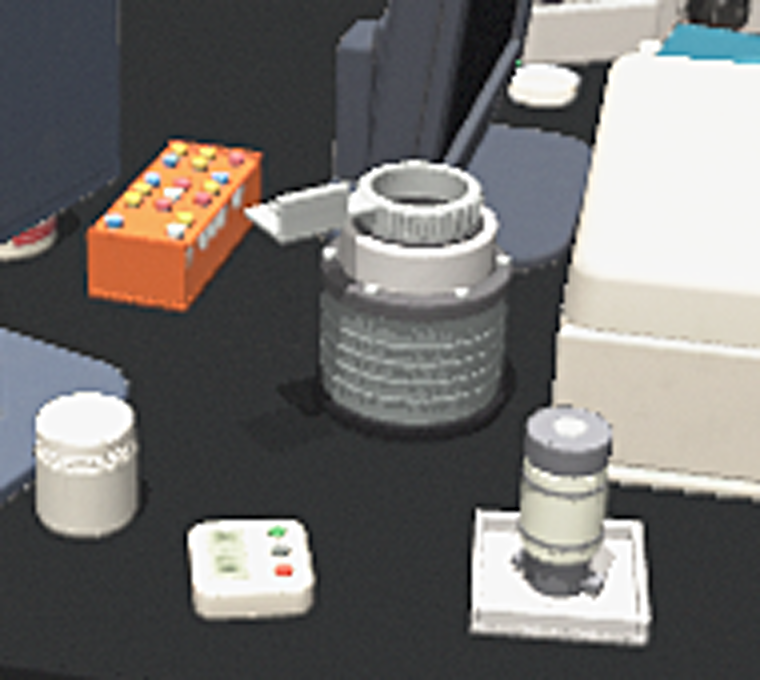

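View pics/t9.png

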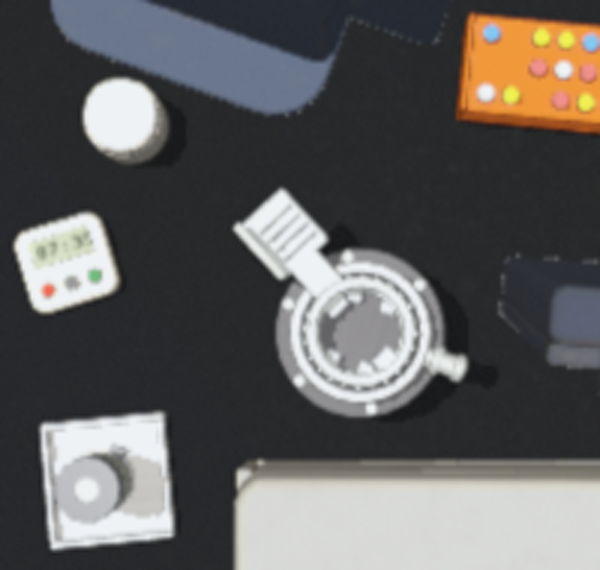

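Run:
```python
from c import *
print(onz('top',(220+88.5/3-.5,120+489.5/3-.5),99), onz('top',(220+107/3-.5,120+480/3-.5),16))
print(proj('side',[440.7,371.7,99]),proj('side',[440.7,371.7,4]))
```

```text
[441.34886622 371.23408818  99.        ] [441.21756647 371.63293986  16.        ]
[372.60342767 246.88655398] [369.2243441 285.3151846]
```

Cap and tray centres agree to within 1 mm, so the cartridge stands upright and centred.

Run:
```python
from bench import bot
bot.sign_off()
```

```text
the job is handed in; nothing more can be done
```

The cartridge is out of the vacuum port and standing upright in the tray, and the job is handed in; sign-off reports no verdict.

- **Sleeve:** I pressed it down about 10–11 mm at the thumb pad, with roughly 10 N upward force on the tool. I turned it out of the locked notch, then let it ride free and pushed only the fin. It met a hard stop at about 1.1 rad of lever turn, and I pushed to about 8 N there. The side picture shows it back at its full height.
- **Cartridge:** I lifted it straight out and set it down; the fingers felt the tray floor at the expected height.
- **Last checks, at about 30 s of the 64 s:** The cap centre is within about 1 mm of the tray centre in the top view. In both views the jar and timer look unmoved, as does the visible part of the rack. The gripper was open and clear of everything.
- **One oddity:** The pushing force dropped to about zero between roughly 0.85 and 1.1 rad, before the stop. The lever may have run ahead of the finger there. The stop and the pictures agree that the sleeve is in the open notch.

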